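# Clip an ink drawing to a desk easel

### The job

Take the black-edged ink drawing out of the drying rack and stand it centred on the easel's ledge, back against the post and picture side outwards. Then take the red sprung clip off the rail and clip it, pushed well down, over the middle of the top edge so that its jaws pinch drawing and post together. Leave the blue-edged card and the black clip as they are, and do not knock over the ink jar.

Things in the scene. Friction and masses are not known exactly. Their poses are not given: they have to be found in the camera images.
- card: The ink drawing: stiff panel 56 mm wide (its x), 8 mm thick (y), 100 mm tall (z), about 50 g; black core, edges and back; ivory picture with black and grey ink figure on its +y face. Origin: centre of its lower edge. Starts upright in one of the rack's two slots; its side edges stand free above the slot, to be taken from above (56 mm wide) and lifted straight out.
- card_face (a point): Centre of the picture (+y) face of the ink drawing, 50 mm above its lower edge.
- rack: Grey drying rack, fixed, 100 x 130 mm. Origin: centre of its underside. Two slots along its x at y -35 and +35 mm, 10 mm wide, floor 6 mm and wall tops 32 mm above the table.
- blue_card: A second panel like the ink drawing in the rack's other slot, blue edges, back and figure. Origin: centre of its lower edge. Bystander: leave it.
- easel_board: Post and ledge of the fixed wooden desk easel, leaning back 0.17 rad. Origin: on the ledge at the foot of the post's front face, midway along, 29 mm above the table. x along the ledge, z up along the post, y out of the post's front. Ledge 84 mm wide, y 0 to 16 mm, then a lip 4 mm thick and 6 mm high. A drawing standing against the post has its origin at about x 0, y 4 mm, z 0.
- post_top (a point): Middle of the post's top, 100 mm up easel_board's z (flush with the top of a drawing standing there). The post is 34 mm wide and 6 mm thick (easel_board y -6 to 0), narrower than the drawing, so fingers find room at the drawing's side edges. Drawing and post together are 14 mm thick.
- clip: Red sprung clip like a big clothes peg, 30 mm wide (its x), 78 mm tall, about 60 g. Origin: on the hinge axis; x along the hinge, z from jaws to handles. This is the pose of its -y half. Flat jaws, 4 mm thick, reach 34 mm below the hinge, parallel and 14 mm apart at joint 0. Hinge barrel of radius 6 mm: an edge fully home meets it 6 mm below the origin. Starts jaws down on the rail.
- clip_handle (a point): Middle of the -y handle plate of the red clip. The two plates, 30 mm wide, rise from 2 to 44 mm above the hinge and flare 0.3 rad each; outer faces 22 mm apart at the bottom, 47 mm at the top at joint 0. Pinch them along y from above, fingertips about 6 mm above the hinge, 20 N or more: each half turns 0.3 rad, plates become parallel, 20 mm apart, jaws open to over 30 mm at the tips.
- clip_jaw (a joint): Opening angle between the red clip's halves: 0 closed on something 14 mm thick (the rail, or drawing and post together), 0.6 fully open (stop), -0.25 shut on nothing. The spring always closes it: 0.18 N m at 0 (about 8 N at the jaws), 0.36 N m at 0.6 (about 12 N at the handles).
- rail: Fixed wooden clip rail: lath along its x, 14 mm thick, 170 mm long, top 60 mm above the table, on a 190 x 80 x 8 mm foot. Origin: centre of its underside. The two clips sit astride it at x -50 and +50 mm, hinges 66 mm above the table.
- black_clip: A black clip, otherwise like the red one, on the same rail. Origin on its hinge. Bystander: leave it.
- ink: Ink jar with black cap, 48 mm across, 55 mm tall, loose on the table. Origin: centre of its underside, z up. Bystander.
Not all that is in view belongs to the job. Leave any yellow look-alike of the clip alone. Leave any purple look-alike of the part that bears easel_board alone.

How it is judged:
By the outcome, as a careful person would: the job done as asked, in the order asked, and still so for the second after the job is handed in, with the robot touching nothing.
It also fails if it takes over 50 s, if anything falls off the work surface, if the arm or the gripper's body presses on something with over 40 N, if the wrist force passes 120 N, or if a joint passes its speed limit or range.

### The arm

A 7-joint arm with a two-finger parallel gripper is mounted at the origin on the work surface. World frame = base frame: x ahead of the robot, y to its left, z up, the work surface at z = 0. Lengths are in m, angles in rad, forces in N, time in s.
With the tool pointing down it reaches from about 0.4 to 0.85 m from the base axis. Payload 4.5 kg.
Tool frame: the origin (TCP) lies at the very end of the fingers, on their centre line; the grasp point (between the pads) lies 19 mm behind it; z points along the fingers, y is the line along which they close (so a half turn about z gives the same grasp; the last joint's range is limited). The gripper opens to 88 mm and grips with 3 to 60 N. Pads are 18 mm wide; open, the fingers measure 123 mm over their backs; the gripper's body (75 mm by 187 mm) begins 45 mm behind the grasp point.
Start: joints at [1.319, 0.689, -0.195, 1.565, 0.157, 0.902, -0.215], TCP at [0.176, -0.6, 0.239] pointing down, gripper open.
Joint ranges: [-3.01, 3.01], [-0.46, 2.08], [-1.47, 1.51], [0.13, 2.56], [-1, 4.14], [0.04, 2.09], [-2.66, 2.66]. Speed limits (rad/s): [2.57, 2.57, 3.14, 3.14, 3.14, 3.14, 3.14].

### API

Orientations are given as a unit quaternion [x, y, z, w].
In Python, from plant import r gives the robot as it stands. The module is installed in compiled form; this text tells all that it offers.
- The arm moves only by the shell command python3 -m pendant 'ROWS' [FORCE]. ROWS is JSON, one flat list of numbers, 7 for each row, row after row: the opening, from 0 (shut) to 1 (fully open), then the shift along the tool's x, y, z scaled (see below), then the turn, a rotation vector about the tool's x, y, z scaled (see below). A call has 1 to 12 rows; each row is the pose to reach, as a shift and turn from the pose commanded when the call began, along the tool's axes at that moment; what a row does not reach only later rows make up. The controller multiplies each number of a shift by 0.15 m and each number of a turn by pi/2 rad. A row lasts 1/10 s, in which the tool goes at most 50 mm and 8.59 degrees, less where a joint would pass 70% of its speed; a pose out of reach is approached as far as the arm can. A call with a number of a shift or a turn outside -1 to 1 is refused whole. A call with a gripper value outside its range is refused whole. The fingers move at their own pace and stop on an object; FORCE is the grip in N (left out, the last holds). Time passes only in rows, so rows that repeat a pose let the fingers close. It gives the time, the measured TCP pose, the force, the opening and the grip force at its end, in the units of the state.
- r.get_state(): the state, without advancing time (a new reading comes with each control period).
- r.snapshot(name): name is "scene" or "top"; returns a dict with "img" (400x640x3 uint8, red, green, blue), "mtx" (3x3 intrinsics, pixels), "k1" (the pictures are not rectified: a ray, as slopes to the right and down, at radius r is drawn at 1 + k1 r^2 times it, then the intrinsics apply), "cam_to_world" (4x4, takes a point from camera to world coordinates). Camera axes: x right, y up, looking along -z (the intrinsics and any distortion apply to the point x, -y, -z); pixel columns grow to the right and rows downward; lengths in m; the calibration is good to about 2 mm. A picture is of the moment at which its call begins. There is no depth.
- r.finish_job(): hands the job in; it is judged then, once.
The state is a dict: "clock": time; "q": joint angles; "qd": joint speeds; "joint_torque": joint torques, N m; "tool_pos": TCP position; "eef_rot": TCP orientation; "contact_force": force on the tool from outside, world axes, zero at the start; "moment": the same for the moment, N m; "opening": opening from 0.0 (shut) to 1.0 (fully open); "finger_force": force on a finger pad.
Only numpy, scipy, OpenCV 4.12 (cv2) and the standard library are available. Lean on these libraries where they do the work, as an engineer would, in place of code of your own. Each camera call takes 0.05 s, during which the arm holds its last target. There are 200 camera calls.

## Working session

There is one attempt and no reset: what is moved stays moved. The work goes in short steps, Python scripts to look and compute and a shell command to move; the robot and the scene stay as the last step left them, time stands still between calls to the robot, and variables do not carry over. Pictures are saved under pics/ and viewed, at most 10 in all, crops included, and the job is handed in when it is done.

```bash
mkdir -p pics; cat > h.py <<'E'
import numpy as np, cv2, pickle
from plant import r
def snap(n,f):
    s=r.snapshot(n); cv2.imwrite(f'pics/{f}.png',s['img'][:,:,::-1]); pickle.dump(s,open(f'pics/{f}.pkl','wb')); return s
def load(f): return pickle.load(open(f'pics/{f}.pkl','rb'))
def proj(s,P):
    T=np.linalg.inv(s['cam_to_world']); p=np.atleast_2d(P)@T[:3,:3].T+T[:3,3]
    a=p[:,0]/-p[:,2]; b=-p[:,1]/-p[:,2]; k=1+s['k1']*(a*a+b*b); m=s['mtx']
    return np.c_[m[0,0]*a*k+m[0,2],m[1,1]*b*k+m[1,2]]
def ray(s,uv):
    u=cv2.undistortPoints(np.array([[uv]],float),s['mtx'],np.array([s['k1'],0,0,0,0.]))[0,0]
    T=s['cam_to_world']; d=T[:3,:3]@np.array([u[0],-u[1],-1]); return T[:3,3],d/np.linalg.norm(d)
def atz(s,uv,z):
    o,d=ray(s,uv); return o+d*(z-o[2])/d[2]
def tri(*obs):
    A=0;b=0
    for s,uv in obs:
        o,d=ray(s,uv); M=np.eye(3)-np.outer(d,d); A=A+M; b=b+M@o
    return np.linalg.solve(A,b)
E
python3 - <<'E'
from h import *
for n in('scene','top'):
    s=snap(n,n+'0'); print(n,s['mtx'].round(1).tolist(),s['k1'],s['cam_to_world'].round(3).tolist())
st=r.get_state();print(st['tool_pos'],st['eef_rot'],st['contact_force'],st['opening'],st['clock'])
E
```

```text
scene [[475.5, 0.0, 318.1], [0.0, 475.5, 204.3], [0.0, 0.0, 1.0]] -0.0731671380552302 [[0.28, -0.745, 0.606, 1.101], [0.96, 0.214, -0.181, -0.176], [0.005, 0.632, 0.775, 0.9], [0.0, 0.0, 0.0, 1.0]]
top [[369.6, 0.0, 321.8], [0.0, 369.6, 196.9], [0.0, 0.0, 1.0]] -0.054282881448182746 [[-0.007, 0.996, -0.094, 0.392], [-1.0, -0.009, -0.017, 0.005], [-0.017, 0.094, 0.995, 0.906], [0.0, 0.0, 0.0, 1.0]]
[ 0.17600938 -0.59913031  0.23803325] [ 9.89801627e-01  1.42450427e-01 -1.55202558e-04 -7.68847765e-04] [-0.29681121  0.67051253 -0.13881193] 1.0030936079243697 0.1
```

View pics/scene0.png

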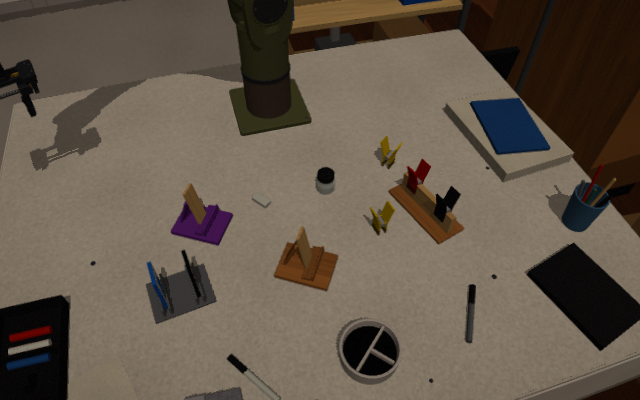

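View pics/top0.png

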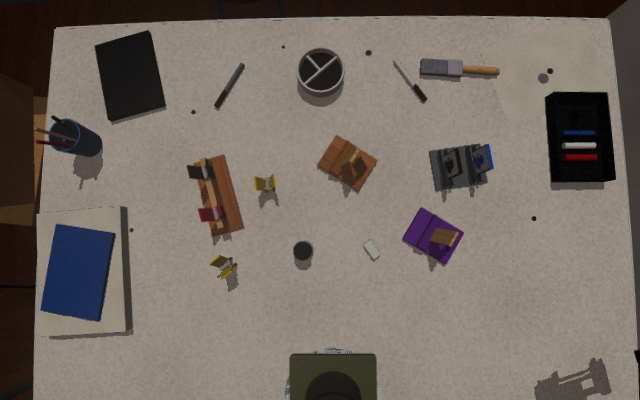

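Candidates (scene image): red clip (418,175), with the black clip (447,203) and yellow look-alikes (390,152), (382,218). The wooden easel is at (305,262) and its purple look-alike at (202,215). The black-edged card is at (192,277) and the blue one at (160,287). I choose the red clip, the wooden easel and the black card, and check them in close crops.

```bash
python3 - <<'E'
from h import *
def c(f,x,y,w,h,W,H):
    im=load(f)['img'][:,:,::-1]; a=cv2.resize(im[y:y+h,x:x+w],(W,H),interpolation=cv2.INTER_CUBIC); return cv2.convertScaleAbs(a,alpha=1.5,beta=10)
a=np.hstack([c('scene0',140,240,80,60+20,400,400),c('scene0',265,220,80,80,400,400)])
cv2.imwrite('pics/c1.png',np.vstack([a]))
b=np.hstack([c('scene0',384,150,80,100,400,500),c('top0',180,145,80,100,400,500)])
cv2.imwrite('pics/c2.png',b)
a=np.hstack([c('top0',420,130,80,80,400,400),c('top0',310,125,80,80,400,400)])
cv2.imwrite('pics/c3.png',a)
E
```

```text
(no output)
```

View pics/c1.png

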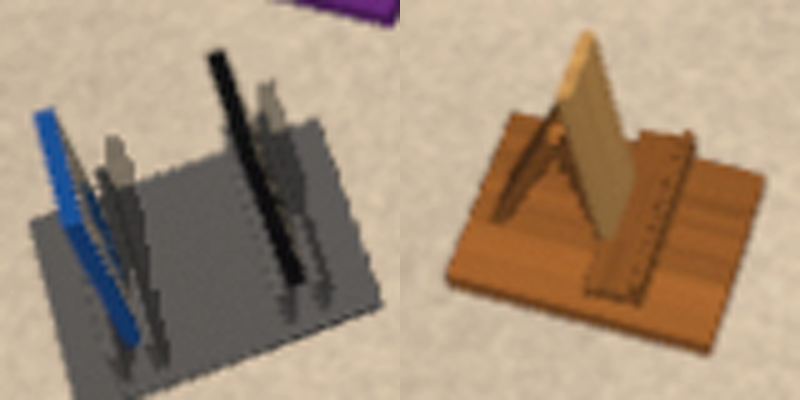

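View pics/c2.png

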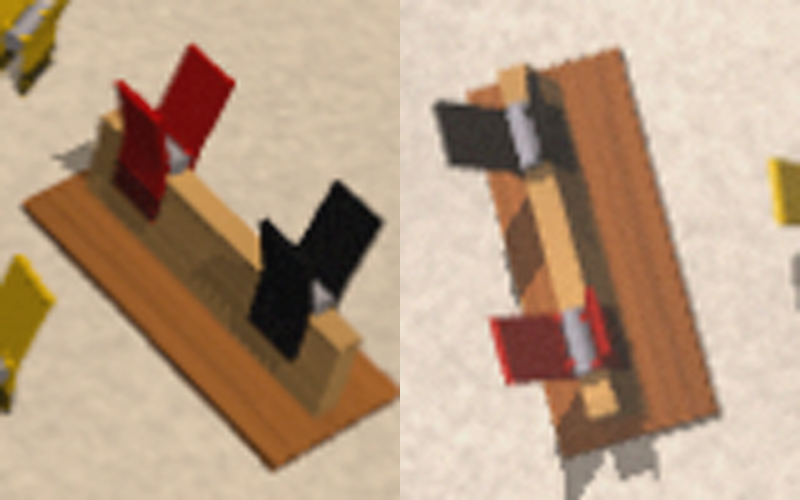

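View pics/c3.png

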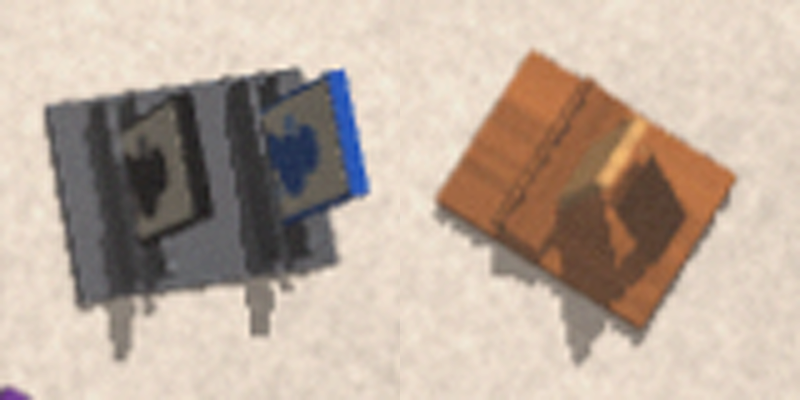

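Crops: the black-edged drawing stands in the right-hand slot in the scene view (left in the top view), with its picture facing +y. The red clip is on the near end of the rail. The wooden easel's ledge faces up-left in the top view. Next I fit models to these corners.

```bash
cat > fit.py <<'E'
from h import *
from scipy.optimize import least_squares
S,T=load('scene0'),load('top0')
def X(s,ox,oy,sx=0): return lambda u,v:(s,(ox+(u-sx)/5,oy+v/5))
sR=X(S,140,240);sE=X(S,265,220,400);sC=X(S,384,150);tC=X(T,180,145,400);tR=X(T,420,130);tE=X(T,310,125,400)
def Rz(a): return np.array([[np.cos(a),-np.sin(a),0],[np.sin(a),np.cos(a),0],[0,0,1]])
def Rx(a): return np.array([[1,0,0],[0,np.cos(a),-np.sin(a)],[0,np.sin(a),np.cos(a)]])
def fit(name,obs,p0,lean=0):
    def f(p): return np.concatenate([proj(s,Rz(p[3])@Rx(lean)@(np.array(m)/1000)+p[:3])[0]-uv for m,(s,uv) in obs])
    q=least_squares(f,p0,loss='soft_l1',f_scale=1); print(name,q.x[:3].round(4),'yaw',round(q.x[3],3),'res',f(q.x).reshape(-1,2).round(1).tolist()); return q.x
E
cat > f1.py <<'E'
from fit import *
pi=np.pi
# easel: front = +x,+y ; y axis of board at yaw+pi/2 ; x axis right-handed
fit('easel',[((-17,0,100),sE(597,40)),((17,0,100),sE(575,100)),((17,-6,100),sE(561,95)),((-17,-6,100),sE(586,31)),
 ((17,0,0),sE(605,240)),((42,20,6),sE(640,303)),((-42,20,6),sE(692,133)),
 ((-17,0,100),tE(632,118)),((17,0,100),tE(597,188)),((-17,-6,100),tE(647,125)),((17,-6,100),tE(612,196)),
 ((-42,20,6),tE(585,80)),((42,20,6),tE(497,230))] if 0 else
 [((17,0,100),sE(597,40)),((-17,0,100),sE(575,100)),((-17,-6,100),sE(561,95)),((17,-6,100),sE(586,31)),
 ((-42,20,6),sE(640,303)),((42,20,6),sE(692,133)),
 ((-17,0,100),tE(632,118)),((17,0,100),tE(597,188)),((-17,-6,100),tE(647,125)),((17,-6,100),tE(612,196)),
 ((-42,20,6),tE(585,80)),((42,20,6),tE(497,230))],[.5,-.1,.03,-2.6],.17)
# rack x axis ~ -world x (yaw ~pi) so y axis... use yaw ~0: x=world x, y=world y
fit('rack',[((50,65,6),tR(45,105)),((50,-65,6),tR(298,68)),((-50,-65,6),tR(337,262)),((-50,65,6),tR(82,305)),
 ((-50,-65,6),sR(30,220)),((-50,65,6),sR(318,120)),((50,65,6),sR(380,305))],[.5,-.35,0,0])
fit('card',[((28,0,100),tR(188,97)),((-28,0,100),tR(209,215)),((-28,0,100),sR(217,52)),((28,0,0+32),sR(290,285)),((28,0,100),sR(243,152))],[.5,-.3,0,0])
fit('rail',[((-95,-40,8),tC(718,410)),((-95,40,8),tC(560,455)),((95,-40,8),tC(620,48)),((95,40,8),tC(468,92)),
 ((-95,-40,8),sC(22,205)),((95,-40,8),sC(272,468)),((95,40,8),sC(398,392)),
 ((-85,0,60),tC(601,413)),((85,0,60),tC(514,66))],[.4,.25,0,0])
fit('clip',[((-15,23.5,44),tC(507,382)),((15,23.5,44),tC(492,318)),((0,0,6),tC(578,340)),
 ((-15,23.5,44),sC(193,43)),((15,23.5,44),sC(235,82)),((-15,-23.5,44),sC(118,82)),((-15,-9,-34),sC(112,180)),((15,-9,-34),sC(155,218)),((15,-23.5,44),sC(165,125))],[.4,.25,.066,.2])
ink=tri((S,(325,174)),(T,(303,247)));print('ink cap',ink)
E
python3 f1.py
```

```text
easel [ 0.5628 -0.0546  0.019 ] yaw -2.739 res [[-3.7, 0.5], [11.1, -0.9], [16.2, -1.1], [0.8, 1.1], [-7.4, -0.7], [-41.7, 7.3], [-11.5, -0.2], [1.9, -0.1], [-17.0, -0.4], [-3.6, -0.5], [5.6, 0.6], [37.4, 2.0]]
rack [ 0.5495 -0.3177 -0.0051] yaw 0.137 res [[-0.3, -0.1], [-0.1, 0.0], [-0.4, 0.4], [-0.7, -0.6], [-0.9, 0.2], [-0.6, -0.2], [-0.1, -0.2]]
card [ 0.5449 -0.2835  0.0033] yaw 0.124 res [[-1.2, -0.9], [-1.1, 0.3], [-1.2, -0.2], [-2.3, -7.5], [0.3, 1.9]]
rail [ 0.4849  0.2784 -0.0062] yaw 0.276 res [[-0.4, 0.2], [0.2, 0.3], [-0.2, -0.4], [-0.2, -0.2], [-0.4, -0.4], [-0.3, 0.2], [0.1, 0.5], [0.3, -0.0], [-0.3, 0.2]]
clip [0.4373 0.2645 0.0637] yaw 0.317 res [[-0.1, 0.1], [-1.0, -0.1], [-0.9, -0.5], [-0.5, -0.0], [-0.1, -0.2], [-0.5, 0.3], [0.4, 0.4], [-0.0, 0.5], [-1.2, -0.4]]
ink cap [0.35763198 0.06278966 0.05906705]
```

```bash
cat > f2.py <<'E'
from fit import *
def both(n,o,p,l=0):
    fit(n,o,p,l)
    def f(q): return np.concatenate([proj(s,Rz(q[2])@Rx(l)@(np.array(m)/1000)+[q[0],q[1],p[2]])[0]-uv for m,(s,uv) in o])
    q=least_squares(f,[p[0],p[1],p[3]],loss='soft_l1'); print('  fixed z',q.x.round(4),np.abs(q.fun).max().round(1))
    for nm,C in(('S',S),('T',T)):
        oo=[x for x in o if x[1][0] is C]
        g=lambda q: np.concatenate([proj(s,Rz(q[2])@Rx(l)@(np.array(m)/1000)+[q[0],q[1],p[2]])[0]-uv for m,(s,uv) in oo])
        k=least_squares(g,[p[0],p[1],p[3]],loss='soft_l1'); print('   ',nm,k.x.round(4),np.abs(k.fun).max().round(1))
both('easel',[((-17,0,100),sE(597,40)),((17,0,100),sE(575,100)),((17,-6,100),sE(561,95)),((-17,-6,100),sE(586,31)),((17,0,0),sE(605,240)),
 ((42,20,6),sE(640,303)),((-42,20,6),sE(692,133)),
 ((17,0,100),tE(632,118)),((-17,0,100),tE(597,188)),((17,-6,100),tE(647,125)),((-17,-6,100),tE(612,196)),
 ((42,20,6),tE(585,80)),((-42,20,6),tE(497,230))],[.5,-.1,.029,-.5],.17)
both('rack',[((50,65,6),tR(45,105)),((50,-65,6),tR(298,68)),((-50,-65,6),tR(337,262)),((-50,65,6),tR(82,305)),
 ((-50,-65,6),sR(30,220)),((-50,65,6),sR(318,120)),((50,65,6),sR(380,305))],[.5,-.35,0,0])
both('card',[((28,0,100),tR(190,97)),((-28,0,100),tR(209,215)),((-28,0,100),sR(217,52)),((28,0,100),sR(243,152))],[.5,-.3,0.006,0])
both('rail',[((-95,-40,8),tC(718,410)),((-95,40,8),tC(560,455)),((95,-40,8),tC(620,48)),((95,40,8),tC(468,92)),
 ((-95,-40,8),sC(22,205)),((95,-40,8),sC(272,468)),((95,40,8),sC(398,392)),
 ((-85,0,60),tC(601,413)),((85,0,60),tC(514,66))],[.4,.25,0,0])
both('clip',[((-15,23.5,44),tC(507,382)),((15,23.5,44),tC(492,318)),((0,0,6),tC(578,340)),
 ((-15,23.5,44),sC(193,43)),((15,23.5,44),sC(235,82)),((-15,-23.5,44),sC(118,82)),((-15,-9,-34),sC(112,180)),((15,-9,-34),sC(155,218)),((15,-23.5,44),sC(165,125))],[.4,.25,.066,.2])
E
python3 f2.py
```

```text
easel [ 0.5642 -0.0341  0.0216] yaw -0.557 res [[-0.8, -0.8], [-1.3, 0.4], [-1.3, 1.0], [-1.3, 0.6], [1.5, 0.4], [-0.4, -2.6], [-0.2, -0.5], [0.2, 0.3], [-0.9, -0.4], [-0.5, 0.4], [-1.6, -0.6], [-0.6, -0.0], [-1.1, -0.7]]
  fixed z [ 0.566  -0.0345 -0.5536] 3.7
    S [ 0.5697 -0.034  -0.5824] 2.2
    T [ 0.5621 -0.0352 -0.5259] 0.9
rack [ 0.5495 -0.3177 -0.0051] yaw 0.137 res [[-0.3, -0.1], [-0.1, 0.0], [-0.4, 0.4], [-0.7, -0.6], [-0.9, 0.2], [-0.6, -0.2], [-0.1, -0.2]]
  fixed z [ 0.5504 -0.3166  0.1348] 1.2
    S [ 0.553  -0.3162  0.1281] 0.6
    T [ 0.5484 -0.3169  0.1477] 0.3
card [ 0.544  -0.2836  0.0061] yaw 0.114 res [[-0.9, -0.8], [-0.7, 0.5], [-1.5, -1.3], [-0.3, 0.9]]
  fixed z [ 0.544  -0.2836  0.114 ] 1.5
    S [ 0.5447 -0.2819  0.0881] 1.3
    T [ 0.5437 -0.2854  0.1096] 0.7
rail [ 0.4849  0.2784 -0.0062] yaw 0.276 res [[-0.4, 0.2], [0.2, 0.3], [-0.2, -0.4], [-0.2, -0.2], [-0.4, -0.4], [-0.3, 0.2], [0.1, 0.5], [0.3, -0.0], [-0.3, 0.2]]
  fixed z [0.4854 0.2764 0.2735] 1.8
    S [0.4885 0.2756 0.2801] 0.7
    T [0.4844 0.2762 0.273 ] 0.7
clip [0.4373 0.2645 0.0637] yaw 0.317 res [[-0.1, 0.1], [-1.0, -0.1], [-0.9, -0.5], [-0.5, -0.0], [-0.1, -0.2], [-0.5, 0.3], [0.4, 0.4], [-0.0, 0.5], [-1.2, -0.4]]
  fixed z [0.4383 0.2637 0.3338] 1.1
    S [0.4392 0.2642 0.3234] 0.8
    T [0.436  0.262  0.2578] 0.3
```

```bash
sed -i 's#(ox+(u-sx)/5,oy+v/5)#(ox+(u-sx)/5-.4,oy+v/5-.4)#' fit.py; python3 f2.py | sed 's/res.*//'
cat > plan.py <<'E'
import sys; from h import *
from scipy.spatial.transform import Rotation as R, Slerp
def Rt(ang,tilt=0,fr=None):
    """tool y at world angle ang, z down; then lean"""
    c,s=np.cos(ang),np.sin(ang); M=np.array([[-s,c,0],[c,s,0],[0,0,-1.]]).T
    return R.from_matrix(M)
def plan(p,Rg,n=1,show=1):
    st=r.get_state(); p0=np.array(st['tool_pos']); R0=R.from_quat(st['eef_rot']); p=np.array(p)
    rel=(R0.inv()*Rg).as_rotvec()
    print('now',p0.round(4),'dist',np.linalg.norm(p-p0).round(3),'rot deg',np.degrees(np.linalg.norm(rel)).round(1),'F',np.round(st['contact_force'],1),'op',round(st['opening'],3),'t',round(st['clock'],1))
    for i in range(n):
        Ri=R0*R.from_rotvec(rel*i/n); d=Ri.inv().apply((p-p0)/n)
        print(i,'shift',(d/.15).round(3),'turn',(rel/n/(np.pi/2)).round(3))
E
python3 -c "
from plan import *
plan([.5445,-.283,.2],Rt(.13),4)"
```

```text
easel [ 0.5645 -0.0341  0.0235] yaw -0.554 
  fixed z [ 0.5655 -0.0343 -0.5522] 3.5
    S [ 0.5686 -0.0345 -0.582 ] 2.2
    T [ 0.563  -0.0343 -0.5262] 0.9
rack [ 0.55   -0.3171 -0.0034] yaw 0.139 
  fixed z [ 0.5505 -0.3164  0.1384] 0.9
    S [ 0.5518 -0.3169  0.1282] 0.5
    T [ 0.5495 -0.316   0.1478] 0.3
card [ 0.5444 -0.2832  0.0076] yaw 0.102 
  fixed z [ 0.5443 -0.2836  0.1024] 1.5
    S [ 0.5435 -0.2826  0.0887] 1.3
    T [ 0.5446 -0.2846  0.1096] 0.7
rail [ 0.4854  0.2779 -0.0035] yaw 0.274 
  fixed z [0.4857 0.2768 0.2727] 1.4
    S [0.4872 0.2752 0.2804] 0.6
    T [0.4853 0.2772 0.2731] 0.7
clip [0.4377 0.2635 0.0659] yaw 0.308 
  fixed z [0.4378 0.2635 0.3083] 1.1
    S [0.4377 0.2638 0.3234] 0.8
    T [0.4369 0.2629 0.2588] 0.3
now [ 0.176  -0.5991  0.238 ] dist 0.487 rot deg 81.1 F [-0.3  0.7 -0.1] op 1.003 t 0.1
0 shift [ 0.738 -0.332  0.064] turn [-0.    -0.    -0.225]
1 shift [ 0.807 -0.056  0.064] turn [-0.    -0.    -0.225]
2 shift [0.777 0.227 0.063] turn [-0.    -0.    -0.225]
3 shift [0.65  0.482 0.063] turn [-0.    -0.    -0.225]
```

```bash
P="python3 -m pendant"; 
python3 -m pendant '[1,0.37,-0.17,0.03,0,0,-0.11, 1,0.74,-0.33,0.06,0,0,-0.225, 1,0.74,-0.33,0.06,0,0,-0.225, 1,0.74,-0.33,0.06,0,0,-0.225]'
python3 -m pendant '[1,0.4,-0.03,0.03,0,0,-0.11, 1,0.81,-0.06,0.06,0,0,-0.225, 1,0.81,-0.06,0.06,0,0,-0.225, 1,0.81,-0.06,0.06,0,0,-0.225]'
python3 -m pendant '[1,0.4,0.11,0.03,0,0,-0.11, 1,0.78,0.23,0.06,0,0,-0.225, 1,0.78,0.23,0.06,0,0,-0.225, 1,0.78,0.23,0.06,0,0,-0.225]'
python3 -c "
from plan import *
plan([.5445,-.283,.18],Rt(.13),1)"
```

```text
clock: 0.5
tool_pos: [0.2727, -0.5175, 0.2294]
eef_rot: [0.948, 0.318, 0.001, -0.001]
contact_force: [0.1, 0.2, -0.5]
opening: 1.0
finger_force: 0.0
clock: 0.9
tool_pos: [0.3634, -0.4391, 0.2206]
eef_rot: [0.878, 0.478, 0.001, -0.0]
contact_force: [0.2, -0.0, 0.9]
opening: 1.001
finger_force: 0.0
clock: 1.3
tool_pos: [0.4555, -0.3611, 0.2115]
eef_rot: [0.781, 0.624, 0.001, 0.0]
contact_force: [-0.8, -0.7, 0.0]
opening: 0.998
finger_force: 0.0
now [ 0.4555 -0.3611  0.2115] dist 0.123 rot deg 20.2 F [-0.8 -0.7  0. ] op 0.998 t 1.3
0 shift [0.638 0.464 0.211] turn [ 0.001 -0.    -0.225]
```

```bash

python3 -m pendant '[1,0.32,0.23,0.1,0,0,-0.11, 1,0.64,0.46,0.2,0,0,-0.225, 1,0.64,0.46,0.2,0,0,-0.225, 1,0.64,0.46,0.2,0,0,-0.225]'
python3 - <<'E'
from plan import *
S=snap('scene','scene1');T=snap('top','top1')
plan([.5445,-.283,.06],Rt(.13),1)
st=r.get_state();p=np.array(st['tool_pos']);Rm=R.from_quat(st['eef_rot'])
def c(s,x,y):
    a=cv2.resize(s['img'][y:y+80,x:x+80,::-1],(400,400),interpolation=cv2.INTER_CUBIC); a=cv2.convertScaleAbs(a,alpha=1.7,beta=15)
    for q in [(0,0,0),(.009,.044,0),(-.009,.044,0),(.009,-.044,0),(-.009,-.044,0)]:
        u=(proj(s,p+Rm.apply(q))[0]-[x,y])*5+2; cv2.circle(a,tuple(int(v) for v in u),3,(0,255,0),1)
    return a
cv2.imwrite('pics/g1.png',np.hstack([c(S,150,225),c(T,415,125)]))
E
```

```text
clock: 1.7
tool_pos: [0.5429, -0.2836, 0.1807]
eef_rot: [0.66, 0.751, 0.0, -0.0]
contact_force: [-1.4, 0.3, 0.5]
opening: 0.998
finger_force: 0.0
now [ 0.5402 -0.2875  0.1812] dist 0.121 rot deg 0.5 F [-0.1 -0.6  0.4] op 1.0 t 1.8
0 shift [0.028 0.034 0.808] turn [-0.002  0.001 -0.005]
```

View pics/g1.png

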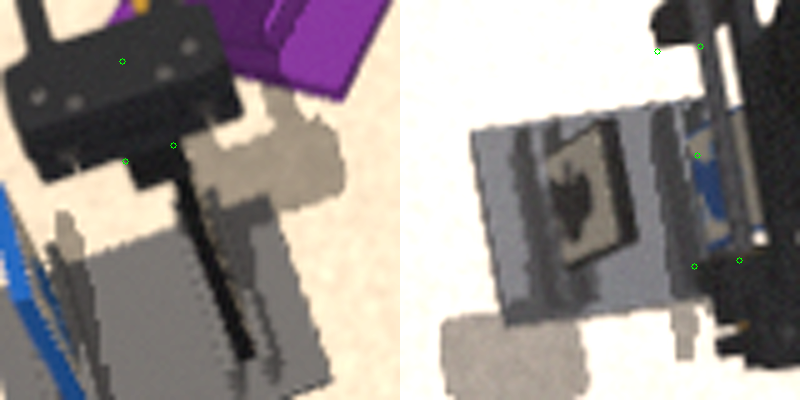

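The tool tip circles match the seen fingers, and the drawing stands free under them. The top view puts the drawing's top edge at about (620,180) in the crop. I let the arm settle and read it again.

```bash

python3 -m pendant '[1,0,0,0,0,0,0,1,0,0,0,0,0,0,1,0,0,0,0,0,0]'
python3 -c "
from plan import *
plan([.5445,-.283,.06],Rt(.13),1)"
```

```text
clock: 2.1
tool_pos: [0.5415, -0.2855, 0.182]
eef_rot: [0.661, 0.75, -0.001, 0.0]
contact_force: [0.2, 0.6, -1.1]
opening: 1.001
finger_force: 0.0
now [ 0.5415 -0.2855  0.182 ] dist 0.122 rot deg 0.2 F [ 0.2  0.6 -1.1] op 1.001 t 2.1
0 shift [0.015 0.022 0.814] turn [-0.     0.001 -0.003]
```

```bash

python3 -m pendant '[1,0.015,0.022,0.2,0,0,0,1,0.015,0.022,0.4,0,0,0,1,0.015,0.022,0.6,0,0,0,1,0.015,0.022,0.75,0,0,0,1,0.015,0.022,0.82,0,0,0,1,0.015,0.022,0.82,0,0,0,1,0.015,0.022,0.82,0,0,0]'
python3 -m pendant '[0.3,0,0,0,0,0,0,0.3,0,0,0,0,0,0,0.3,0,0,0,0,0,0,0.3,0,0,0,0,0,0,0.3,0,0,0,0,0,0,0.3,0,0,0,0,0,0]' 20
python3 -m pendant '[0.3,0,0,-0.05,0,0,0,0.3,0,0,-0.1,0,0,0,0.3,0,0,-0.2,0,0,0,0.3,0,0,-0.4,0,0,0,0.3,0,0,-0.6,0,0,0,0.3,0,0,-0.8,0,0,0,0.3,0,0,-0.8,0,0,0,0.3,0,0,-0.8,0,0,0]'
```

```text
clock: 2.8
tool_pos: [0.546, -0.2815, 0.0596]
eef_rot: [0.66, 0.751, 0.0, 0.001]
contact_force: [0.3, 0.1, -0.3]
opening: 1.003
finger_force: 0.0
clock: 3.4
tool_pos: [0.5455, -0.2813, 0.0591]
eef_rot: [0.66, 0.751, -0.0, 0.0]
contact_force: [-1.1, -0.6, 2.8]
opening: 0.631
finger_force: 20.0
clock: 4.2
tool_pos: [0.5456, -0.2814, 0.18]
eef_rot: [0.66, 0.751, 0.0, 0.001]
contact_force: [-0.4, -0.8, -1.6]
opening: 0.632
finger_force: 20.0
```

```bash
cat >> plan.py <<'E'
E_YAW,E_O=-.56,np.array([.565,-.0343,.029])
def board(p,yaw=None,o=None):
    yaw=E_YAW if yaw is None else yaw; o=E_O if o is None else o
    B=R.from_euler('z',yaw)*R.from_euler('x',.17); return o+B.apply(np.array(p)/1000),B
def card_tool(p):
    q,B=board(p); return q,B*R.from_matrix(np.array([[0,1,0],[1,0,0],[0,0,-1.]]).T)
E
python3 -c "
from plan import *
q,Rg=card_tool([0,9,180]);print(q)
plan(q,Rg,3)"
```

```text
[ 0.55353564 -0.05258593  0.2079279 ]
now [ 0.5456 -0.2814  0.18  ] dist 0.231 rot deg 40.6 F [-0.4 -0.8 -1.6] op 0.632 t 4.2
0 shift [ 0.502  0.083 -0.063] turn [-0.012  0.035  0.146]
1 shift [ 0.51  -0.033 -0.034] turn [-0.012  0.035  0.146]
2 shift [ 0.491 -0.147 -0.009] turn [-0.012  0.035  0.146]
```

```bash

python3 -m pendant '[0.3,0,0,-0.2,0,0,0.05,0.3,0.2,0.05,-0.4,0,0.01,0.1,0.3,0.4,0.08,-0.5,-0.01,0.03,0.146,0.3,0.5,0.08,-0.5,-0.012,0.035,0.146,0.3,0.5,0.08,-0.5,-0.012,0.035,0.146]'
python3 -m pendant '[0.3,0.25,-0.01,0,0,0.02,0.07,0.3,0.51,-0.03,-0.03,-0.012,0.035,0.146,0.3,0.51,-0.03,-0.03,-0.012,0.035,0.146,0.3,0.51,-0.03,-0.03,-0.012,0.035,0.146]'
python3 -c "
from plan import *
q,Rg=card_tool([0,9,180]);
plan(q,Rg,1)"
```

```text
clock: 4.7
tool_pos: [0.5464, -0.2033, 0.2527]
eef_rot: [0.74, 0.672, 0.024, -0.016]
contact_force: [-1.2, -0.4, -0.7]
opening: 0.63
finger_force: 20.0
clock: 5.1
tool_pos: [0.5498, -0.1301, 0.261]
eef_rot: [0.812, 0.581, 0.048, -0.029]
contact_force: [0.1, -0.1, -0.8]
opening: 0.629
finger_force: 20.0
now [ 0.5498 -0.1301  0.261 ] dist 0.094 rot deg 13.6 F [ 0.1 -0.1 -0.8] op 0.629 t 5.1
0 shift [ 0.455 -0.146  0.406] turn [-0.015  0.036  0.146]
```

```bash

python3 -m pendant '[0.3,0.23,-0.07,0.05,0,0.02,0.07,0.3,0.45,-0.146,0.2,-0.015,0.036,0.146,0.3,0.455,-0.146,0.4,-0.015,0.036,0.146,0.3,0.455,-0.146,0.406,-0.015,0.036,0.146,0.3,0.455,-0.146,0.406,-0.015,0.036,0.146,0.3,0.455,-0.146,0.406,-0.015,0.036,0.146,0.3,0.455,-0.146,0.406,-0.015,0.036,0.146,0.3,0.455,-0.146,0.406,-0.015,0.036,0.146]'
python3 - <<'E'
from plan import *
q,Rg=card_tool([0,9,180]); plan(q,Rg,1)
S=snap('scene','scene2');T=snap('top','top2')
st=r.get_state();p=np.array(st['tool_pos']);Rm=R.from_quat(st['eef_rot'])
def c(s,x,y):
    a=cv2.resize(s['img'][y:y+100,x:x+80,::-1],(400,500),interpolation=cv2.INTER_CUBIC); a=cv2.convertScaleAbs(a,alpha=1.7,beta=15)
    def d(P,col):
        u=(proj(s,P)[0]-[x,y])*5+2; cv2.circle(a,tuple(int(v) for v in u),3,col,1)
    for i in(-28,28):
        for j in(-4,4):
            for k in(0,100): d(p+Rm.apply(np.array([j,i,53-k])/1000),(0,255,0))
    for P in [(17,0,100),(-17,0,100),(17,-6,100),(-17,-6,100),(42,20,6),(-42,20,6),(17,0,0),(-17,0,0)]: d(board(P)[0],(255,0,255))
    return a
cv2.imwrite('pics/g2.png',np.hstack([c(S,262,195),c(T,305,110)]))
E
```

```text
clock: 5.9
tool_pos: [0.5555, -0.0523, 0.2103]
eef_rot: [0.872, 0.481, 0.077, -0.04]
contact_force: [-0.6, -0.5, -1.6]
opening: 0.631
finger_force: 20.0
now [ 0.5555 -0.0523  0.2103] dist 0.003 rot deg 0.3 F [-0.6 -0.5 -1.6] op 0.631 t 5.9
0 shift [-0.011 -0.01   0.014] turn [ 0.003 -0.002 -0.001]
```

View pics/g2.png

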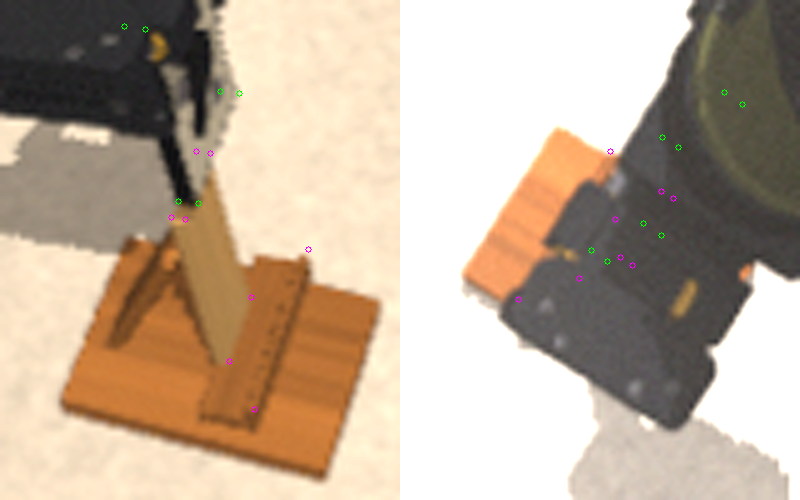

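```bash
python3 - <<'E'
from h import *
a=[]
for f,x,y in(('scene0',272,222),('top0',315,130)):
    i=load(f)['img'][y:y+66,x:x+66,::-1]; i=cv2.resize(i,(400,400),interpolation=cv2.INTER_LANCZOS4)
    i=cv2.createCLAHE(2,(4,4)).apply(cv2.cvtColor(i,6)) if 0 else cv2.convertScaleAbs(i,alpha=1.8,beta=0); a.append(i)
cv2.imwrite('pics/z.png',cv2.resize(np.hstack(a),(800,400)))
E
```

```text
(no output)
```

View pics/z.png

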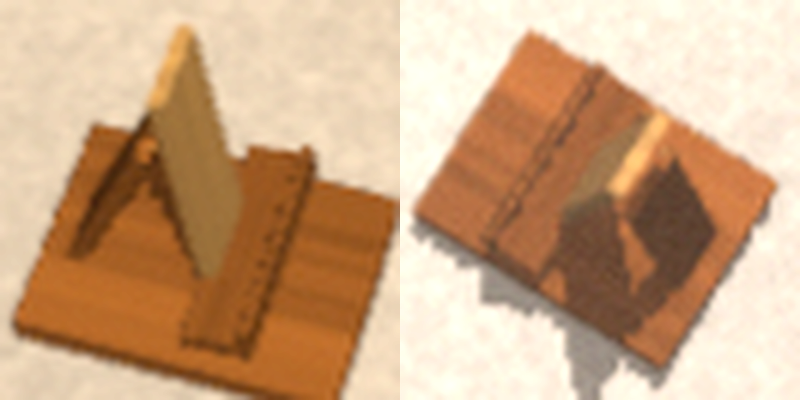

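```bash
cat > f3.py <<'E'
from fit import *
k=66/400
a=lambda u,v:(S,(272+(u+.5)*k-.5,222+(v+.5)*k-.5)); b=lambda u,v:(T,(315+(u-399.5)*k-.5,130+(v+.5)*k-.5))
O=[((17,0,100),a(165,108)),((17,-6,100),a(150,97)),((-17,0,100),a(194,37)),((-17,-6,100),a(182,27)),((17,0,0),a(207,277)),((-17,0,0),a(239,195)),
((42,0,0),a(183,338)),((42,20,6),a(248,346)),((-42,20,6),a(313,150)),((-42,0,0),a(252,149)),
((17,0,100),b(648,116)),((-17,0,100),b(610,192)),((17,-6,100),b(668,120)),((-17,-6,100),b(628,197)),((-17,0,0),b(566,212)),((42,20,6),b(597,66)),((-42,20,6),b(488,248))]
for nm,o in(('both',O),('S',O[:10]),('T',O[10:])):
    fit(nm,o,[.56,-.035,.029,-.56],.17)
    for lean in(.17,):
        f=lambda q: np.concatenate([proj(s,Rz(q[2])@Rx(lean)@(np.array(m)/1000)+[q[0],q[1],.029])[0]-uv for m,(s,uv) in o])
        q=least_squares(f,[.56,-.035,-.56],loss='soft_l1'); print('  fz',q.x.round(4),f(q.x).reshape(-1,2).round(1).tolist())
E
python3 f3.py
```

```text
both [ 0.5652 -0.0353  0.0259] yaw -0.56 res [[-0.6, 0.2], [-0.9, 1.7], [-0.4, -1.3], [-1.2, 0.0], [1.3, 0.6], [0.5, 1.3], [1.9, 0.2], [-0.4, -1.2], [-0.4, -0.9], [1.5, -0.3], [1.8, -0.6], [-0.1, 0.1], [0.8, 0.2], [-0.8, 0.8], [-1.2, 0.9], [-0.0, -0.3], [-0.3, -0.9]]
  fz [ 0.5659 -0.0355 -0.5616] [[-0.6, -0.4], [-1.0, 1.0], [-0.4, -1.9], [-1.2, -0.6], [1.3, 0.1], [0.5, 0.8], [1.8, -0.2], [-0.4, -1.7], [-0.3, -1.4], [1.5, -0.8], [2.0, -1.3], [0.0, -0.5], [1.0, -0.4], [-0.6, 0.2], [-1.1, 0.4], [0.1, -0.9], [-0.3, -1.5]]
S [ 0.5575 -0.0334  0.014 ] yaw -0.591 res [[-0.7, 0.1], [-0.9, 1.5], [-0.0, -1.0], [-0.8, 0.2], [1.0, 0.3], [0.6, 1.3], [1.3, -0.3], [-1.2, -1.5], [-0.1, -0.4], [1.9, -0.0]]
  fz [ 0.5672 -0.0358 -0.5851] [[-0.8, -0.0], [-1.1, 1.4], [-0.1, -1.5], [-0.9, -0.2], [1.1, 0.6], [0.7, 1.3], [1.4, 0.2], [-0.9, -1.0], [0.1, -0.6], [2.0, -0.1]]
T [ 0.5722 -0.037  -0.0089] yaw -0.525 res [[1.2, -0.6], [0.1, -0.2], [0.2, 0.1], [-0.6, 0.4], [-0.8, 0.8], [-0.7, 0.3], [0.7, -0.9]]
  fz [ 0.5644 -0.035  -0.5317] [[1.7, -0.9], [0.1, 0.1], [0.8, -0.1], [-0.4, 0.7], [-1.1, 1.1], [-0.6, -0.4], [-0.1, -0.4]]
```

The scene view shows the drawing held straight, with its bottom edge near (188,203), just in front of the post top. The refined easel fit is (0.5655,-0.0355), yaw -0.56.

```bash
sed -i 's/\[.565,-.0343,.029\]/[.5655,-.0355,.029]/' plan.py
python3 -c "
from plan import *
q,Rg=card_tool([0,9.5,62]);
plan(q,Rg,1)"
```

```text
now [ 0.5552 -0.0519  0.2101] dist 0.12 rot deg 0.3 F [-0.2  0.2 -0.2] op 0.632 t 6.0
0 shift [-0.017 -0.003  0.798] turn [ 0.002 -0.002 -0.001]
```

```bash

python3 -m pendant '[0.3,-0.017,-0.003,0.15,0,0,0,0.3,-0.017,-0.003,0.3,0,0,0,0.3,-0.017,-0.003,0.45,0,0,0,0.3,-0.017,-0.003,0.6,0,0,0,0.3,-0.017,-0.003,0.7,0,0,0,0.3,-0.017,-0.003,0.78,0,0,0,0.3,-0.017,-0.003,0.8,0,0,0,0.3,-0.017,-0.003,0.8,0,0,0,0.3,-0.017,-0.003,0.8,0,0,0]'
python3 - <<'E'
from plan import *
q,Rg=card_tool([0,9.5,53]); plan(q,Rg,1)
S=snap('scene','scene3')
st=r.get_state();p=np.array(st['tool_pos']);Rm=R.from_quat(st['eef_rot'])
x,y=262,200
a=cv2.resize(S['img'][y:y+75,x:x+75,::-1],(600,600),interpolation=cv2.INTER_CUBIC); a=cv2.convertScaleAbs(a,alpha=1.7,beta=15)
cv2.imwrite('pics/g3.png',a)
E
```

```text
clock: 6.9
tool_pos: [0.5649, -0.0361, 0.0916]
eef_rot: [0.872, 0.482, 0.077, -0.041]
contact_force: [0.6, 0.1, 0.2]
opening: 0.632
finger_force: 20.0
now [ 0.5649 -0.0361  0.0916] dist 0.009 rot deg 0.3 F [0.6 0.1 0.2] op 0.632 t 6.9
0 shift [-0.002  0.001  0.059] turn [ 0.002 -0.002 -0.001]
```

View pics/g3.png

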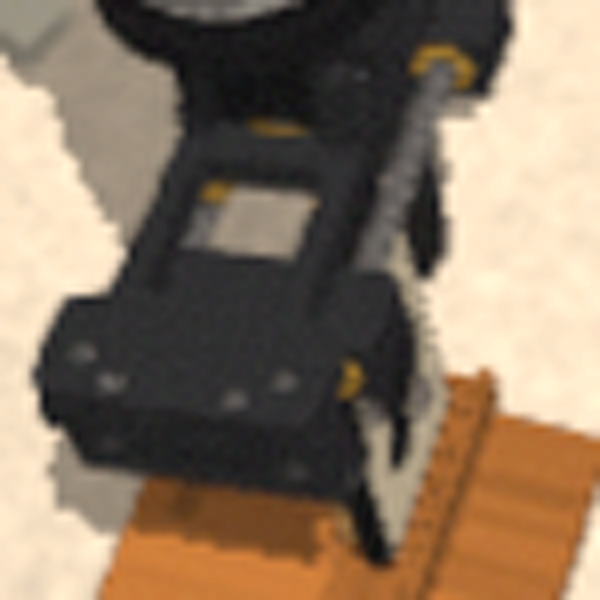

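The drawing's lower end at (375,560) is inside the lip line (about (420,580)), in front of the post, with no contact. I lower it onto the ledge.

```bash

python3 -m pendant '[0.3,0,0,0.02,0,0,0,0.3,0,0,0.04,0,0,0,0.3,0,0,0.06,0,0,0,0.3,0,0,0.06,0,0,0]'
python3 -m pendant '[0.3,0,0,0.01,0,0,0,0.3,0,0,0.02,0,0,0,0.3,0,0,0.02,0,0,0]'
```

```text
clock: 7.35
tool_pos: [0.5653, -0.0346, 0.0823]
eef_rot: [0.872, 0.482, 0.076, -0.041]
contact_force: [-1.0, 0.1, 4.7]
opening: 0.634
finger_force: 20.0
clock: 7.65
tool_pos: [0.5656, -0.0343, 0.0816]
eef_rot: [0.872, 0.482, 0.077, -0.04]
contact_force: [-7.0, -2.0, 24.1]
opening: 0.637
finger_force: 20.0
```

```bash

python3 -m pendant '[0.3,0,0,-0.02,0,0,0,0.3,0,0,-0.02,0,0,0,0.3,-0.01,0,-0.02,0,0,0,0.3,-0.02,0,-0.02,0,0,0,0.3,-0.02,0,-0.02,0,0,0]'
python3 -m pendant '[0.3,-0.01,0,0,0,0,0,0.3,-0.02,0,0,0,0,0,0.3,-0.02,0,0,0,0,0]'
python3 -c "
from plan import *
q,Rg=card_tool([0,4,53]);
plan(q,Rg,1)"
```

```text
clock: 8.15
tool_pos: [0.5635, -0.0373, 0.0811]
eef_rot: [0.872, 0.482, 0.076, -0.041]
contact_force: [-0.1, -0.8, -0.5]
opening: 0.632
finger_force: 20.0
clock: 8.45
tool_pos: [0.5632, -0.0378, 0.0812]
eef_rot: [0.872, 0.482, 0.078, -0.041]
contact_force: [1.5, 4.5, -1.9]
opening: 0.635
finger_force: 20.0
now [ 0.5632 -0.0378  0.0812] dist 0.002 rot deg 0.4 F [ 1.5  4.5 -1.9] op 0.635 t 8.4
0 shift [-0.011  0.005 -0.007] turn [ 0.002 -0.004  0.   ]
```

```bash

python3 -m pendant '[0.75,0,0,0,0,0,0,0.85,0,0,0,0,0,0,1,0,0,0,0,0,0,1,0,0,0,0,0,0,1,0,0,0,0,0,0]'
python3 -m pendant '[1,0,0,-0.1,0,0,0,1,0,0,-0.3,0,0,0,1,0,0,-0.6,0,0,0,1,0,0,-0.9,0,0,0,1,0,0,-1,0,0,0,1,0,0,-1,0,0,0]'
python3 -c "
from plan import *
p=np.array([.4377,.2634,.2]);plan(p,Rt(.274-np.pi/2),3)"
```

```text
clock: 8.95
tool_pos: [0.562, -0.0399, 0.081]
eef_rot: [0.872, 0.482, 0.076, -0.041]
contact_force: [0.3, 0.5, 0.0]
opening: 1.0
finger_force: 0.0
clock: 9.55
tool_pos: [0.5494, -0.0621, 0.2313]
eef_rot: [0.872, 0.481, 0.078, -0.039]
contact_force: [0.1, 0.3, -0.1]
opening: 0.995
finger_force: 0.0
now [ 0.5494 -0.0621  0.2313] dist 0.346 rot deg 43.2 F [ 0.1  0.3 -0.1] op 0.995 t 9.6
0 shift [ 0.461 -0.596  0.148] turn [-0.012 -0.036  0.155]
1 shift [ 0.31  -0.693  0.113] turn [-0.012 -0.036  0.155]
2 shift [ 0.138 -0.75   0.087] turn [-0.012 -0.036  0.155]
```

```bash

python3 -m pendant '[1,0.23,-0.3,0,0,-0.02,0.08,1,0.46,-0.6,0,-0.012,-0.036,0.155,1,0.46,-0.6,0,-0.012,-0.036,0.155,1,0.46,-0.6,0,-0.012,-0.036,0.155]'
python3 -m pendant '[1,0.15,-0.35,0,0,-0.02,0.08,1,0.31,-0.69,0.1,-0.012,-0.036,0.155,1,0.31,-0.69,0.1,-0.012,-0.036,0.155,1,0.31,-0.69,0.1,-0.012,-0.036,0.155]'
python3 -m pendant '[1,0.07,-0.37,0,0,-0.02,0.08,1,0.14,-0.75,0.1,-0.012,-0.036,0.155,1,0.14,-0.75,0.1,-0.012,-0.036,0.155,1,0.14,-0.75,0.1,-0.012,-0.036,0.155,1,0.14,-0.75,0.1,-0.012,-0.036,0.155,1,0.14,-0.75,0.1,-0.012,-0.036,0.155]'
python3 - <<'E'
from plan import *
p=np.array([.4377,.2634,.073]);plan(p,Rt(.274-np.pi/2),1)
S=snap('scene','scene4');T=snap('top','top4')
f=lambda s,x,y:cv2.convertScaleAbs(cv2.resize(s['img'][y:y+80,x:x+80,::-1],(400,400),interpolation=cv2.INTER_CUBIC),alpha=1.7,beta=10)
cv2.imwrite('pics/g4.png',np.hstack([f(S,265,220),f(T,310,120)]))
E
```

```text
clock: 9.95
tool_pos: [0.5065, 0.0478, 0.2397]
eef_rot: [0.925, 0.377, 0.05, -0.029]
contact_force: [-0.8, -1.1, -0.1]
opening: 1.0
finger_force: 0.0
clock: 10.35
tool_pos: [0.47, 0.1535, 0.231]
eef_rot: [0.965, 0.26, 0.023, -0.015]
contact_force: [-0.1, -0.5, -0.0]
opening: 1.0
finger_force: 0.0
clock: 10.95
tool_pos: [0.4352, 0.2568, 0.2202]
eef_rot: [0.991, 0.136, -0.003, -0.0]
contact_force: [0.4, -0.4, -0.1]
opening: 1.008
finger_force: 0.0
now [0.4352 0.2568 0.2202] dist 0.147 rot deg 0.3 F [ 0.4 -0.4 -0.1] op 1.008 t 10.9
0 shift [ 0.033 -0.037  0.982] turn [-0.001  0.003 -0.001]
```

View pics/g4.png

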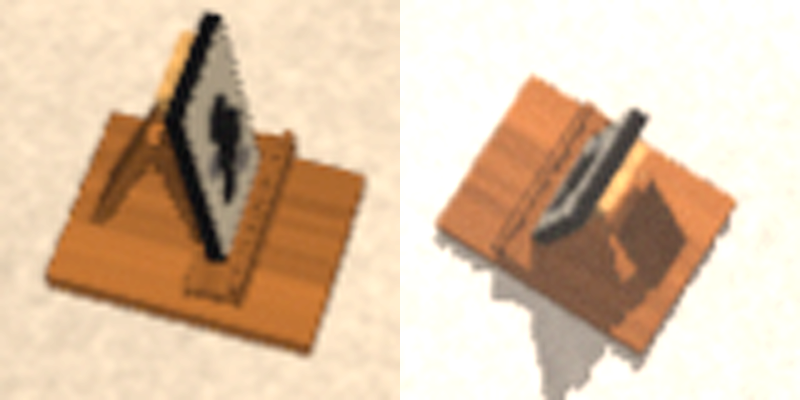

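The drawing stands against the post, picture outwards. In the crop its right-hand edge runs (166,117)–(210,257). I check numerically how well it is centred.

```bash
cat > f4.py <<'E'
from f3 import *
a=lambda u,v:(S,(265+u/5-.4,220+v/5-.4)); b=lambda u,v:(T,(310+(u-400)/5-.4,120+v/5-.4))
O2=[((-28,-4,100),a(205,12)),((-28,4,100),a(222,17)),((28,-4,100),a(166,117)),((28,4,100),a(186,123)),((28,-4,0),a(207,257)),((28,4,0),a(228,260)),((-28,4,0),a(260,157)),
((28,4,100),b(628,108)),((28,-4,100),b(648,117)),((-28,4,0),b(537,238)),((-28,-4,100),b(583,238))]
def g(o,lean=.17):
    f=lambda q: np.concatenate([proj(s,Rz(q[2])@Rx(lean)@(np.array(m)/1000)+[q[0],q[1],.029])[0]-uv for m,(s,uv) in o])
    q=least_squares(f,[.56,-.035,-.56],loss='soft_l1'); return q.x,f(q.x).reshape(-1,2).round(1).tolist()
print('---')
for nm,o,c in(('both',O,O2),('S',O[:10],O2[:7]),('T',O[10:],O2[7:])):
    e,_=g(o); k,rs=g(c); print(nm,'card in easel (mm)',(Rz(-e[2])@np.array([k[0]-e[0],k[1]-e[1],0])*1000).round(1),'yaw',(k[2]-e[2]).round(3),k.round(4),rs)
E
python3 f4.py | sed '1,/---/d'
```

```text
both card in easel (mm) [-1.5  5.2  0. ] yaw 0.028 [ 0.5674 -0.0303 -0.5338] [[-0.5, -0.5], [-0.1, -1.1], [-0.2, 0.5], [-0.3, -0.3], [0.6, 0.5], [-0.0, 0.4], [0.2, -0.4], [0.8, -0.0], [-0.1, 0.1], [-1.8, 0.3], [-0.0, -1.8]]
S card in easel (mm) [-2.6  5.   0. ] yaw 0.04 [ 0.5678 -0.0302 -0.5448] [[-0.2, -0.4], [0.1, -1.0], [-0.2, 0.5], [-0.4, -0.2], [0.5, 0.6], [-0.1, 0.5], [0.4, -0.2]]
T card in easel (mm) [-0.5  5.   0. ] yaw 0.026 [ 0.5664 -0.0304 -0.5058] [[0.6, 0.1], [-0.2, 0.1], [-1.4, 0.9], [0.5, -1.4]]
```

```bash

python3 -m pendant '[1,0.033,-0.037,0.2,0,0,0,1,0.033,-0.037,0.4,0,0,0,1,0.033,-0.037,0.6,0,0,0,1,0.033,-0.037,0.8,0,0,0,1,0.033,-0.037,0.92,0,0,0,1,0.033,-0.037,0.98,0,0,0,1,0.033,-0.037,0.98,0,0,0,1,0.033,-0.037,0.98,0,0,0]'
python3 -m pendant '[0.1,0,0,0,0,0,0,0.1,0,0,0,0,0,0,0.1,0,0,0,0,0,0,0.1,0,0,0,0,0,0,0.1,0,0,0,0,0,0,0.1,0,0,0,0,0,0,0.1,0,0,0,0,0,0,0.1,0,0,0,0,0,0,0.1,0,0,0,0,0,0,0.1,0,0,0,0,0,0,0.1,0,0,0,0,0,0]' 35
```

```text
clock: 11.85
tool_pos: [0.4367, 0.2673, 0.074]
eef_rot: [0.99, 0.138, -0.002, -0.001]
contact_force: [0.3, -0.2, 0.3]
opening: 0.999
finger_force: 0.0
clock: 12.95
tool_pos: [0.4373, 0.2673, 0.0759]
eef_rot: [0.99, 0.138, -0.001, -0.001]
contact_force: [-1.9, -3.2, 26.7]
opening: 0.219
finger_force: 35.0
```

```bash

python3 -m pendant '[0.1,0,0,-0.03,0,0,0,0.1,0,0,-0.08,0,0,0,0.1,0,0,-0.2,0,0,0,0.1,0,0,-0.4,0,0,0,0.1,0,0,-0.7,0,0,0,0.1,0,0,-0.9,0,0,0,0.1,0,0,-0.9,0,0,0,0.1,0,0,-0.9,0,0,0]'
python3 - <<'E'
from plan import *
S=snap('scene','scene5');T=snap('top','top5');s=r.get_state();print(s['tool_pos'],s['opening'],s['finger_force'],s['contact_force'])
f=lambda s,x,y:cv2.convertScaleAbs(cv2.resize(s['img'][y:y+100,x:x+80,::-1],(400,500),interpolation=cv2.INTER_CUBIC),alpha=1.9,beta=15)
cv2.imwrite('pics/g5.png',np.hstack([f(S,380,120),f(T,170,140)]))
E
```

```text
clock: 13.75
tool_pos: [0.4365, 0.2674, 0.2085]
eef_rot: [0.99, 0.139, -0.003, -0.001]
contact_force: [-0.3, 0.3, -0.7]
opening: 0.221
finger_force: 35.0
[0.4357708  0.2668108  0.20714325] 0.22273424184219462 34.9998285016045 [-0.39623277 -0.40211644 -0.75298079]
```

View pics/g5.png

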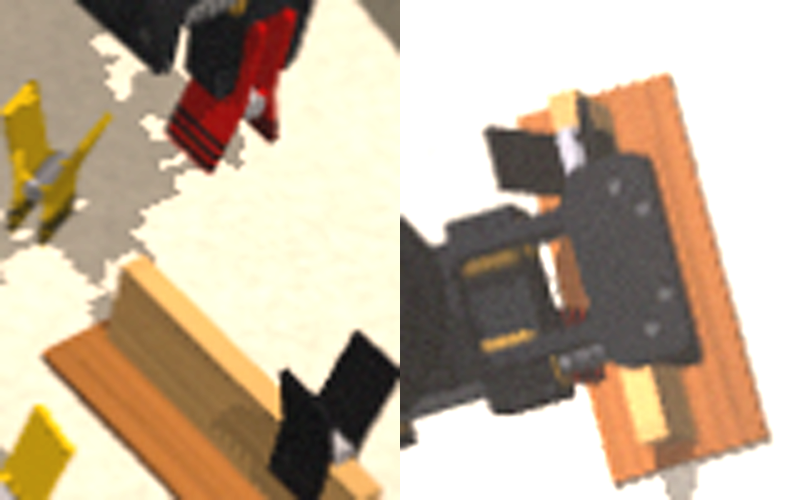

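The clip is held open and clear of the rail, with jaw tips at (167,128), (210,170) and (275,140) in the crop. The black clip is undisturbed. I work out the hinge offset from these corners, and from here on use numbers only.

```bash
python3 - <<'E'
from plan import *
from scipy.optimize import least_squares
S=load('scene5'); st=r.get_state(); p=np.array(st['tool_pos']); Rm=R.from_quat(st['eef_rot'])
k=lambda u,v:np.array([380+u/5-.4,120+v/5-.4])
# tool y axis = angle .274-pi/2 = clip -y ; tool x = clip x
obs=[((-15,16.7,-30.4),k(167,128)),((15,16.7,-30.4),k(210,170)),((15,-16.7,-30.4),k(276,140)),((15,0,0),k(258,112))]
def f(q): return np.concatenate([proj(S,p+Rm.apply(np.array([m[0]+q[0],m[1]+q[1],-m[2]+q[2]])/1000))[0]-uv for m,uv in obs])
q=least_squares(f,[0,0,6],loss='soft_l1'); print('clip hinge in tool (mm)',q.x.round(1),f(q.x).round(1))
q,B=board([0,1,190]); Rg=B*R.from_matrix(np.array([[-1,0,0],[0,1,0],[0,0,-1.]]).T)
for sg in(1,-1):
    G=B*R.from_matrix(np.array([[sg,0,0],[0,-sg,0],[0,0,-1.]]).T); print(sg,G.as_matrix()[:,1].round(2)); plan(q+[0,0,.03],G,3)
E
```

```text
clip hinge in tool (mm) [ 22.1  27.7 -24.2] [ 0.1  0.1  0.6  0.3 -0.5  0.5 -0.2 -1.6]
1 [-0.52 -0.84 -0.17]
now [0.4358 0.2668 0.2071] dist 0.35 rot deg 48.9 F [-0.4 -0.4 -0.8] op 0.223 t 13.8
0 shift [ 0.041  0.771 -0.089] turn [0.034 0.017 0.177]
1 shift [ 0.253  0.724 -0.126] turn [0.034 0.017 0.177]
2 shift [ 0.445  0.619 -0.153] turn [0.034 0.017 0.177]
-1 [0.52 0.84 0.17]
now [0.4358 0.2668 0.2071] dist 0.35 rot deg 132.2 F [-0.4 -0.4 -0.8] op 0.223 t 13.8
0 shift [ 0.041  0.771 -0.089] turn [-0.021  0.042 -0.487]
1 shift [-0.501  0.589 -0.082] turn [-0.021  0.042 -0.487]
2 shift [-0.765  0.082 -0.114] turn [-0.021  0.042 -0.487]
```

```bash
python3 - <<'E'
from plan import *
from scipy.optimize import least_squares
S=load('scene5'); st=r.get_state(); p=np.array(st['tool_pos']); Rm=R.from_quat(st['eef_rot'])
k=lambda u,v:np.array([380+u/5-.4,120+v/5-.4])
obs=[((-15,16.7,-30.4),k(167,128)),((15,16.7,-30.4),k(210,170)),((15,-16.7,-30.4),k(276,140)),((15,0,0),k(258,112))]
def f(q): return np.concatenate([proj(S,p+Rm.apply(np.array([m[0]+q[0],m[1]+q[1],-m[2]+q[2]])/1000))[0]-uv for m,uv in obs])
for y in(0,):
  q=least_squares(lambda q:np.r_[f(q),(q[1])*3,(q[0]+.4)*.3],[0,0,6]); print(q.x.round(1),f(q.x).reshape(-1,2).round(1).tolist())
  q=least_squares(lambda q:np.r_[f(q),(q[1])*3,(q[0]+.4)*3],[0,0,6]); print(q.x.round(1),f(q.x).reshape(-1,2).round(1).tolist())
E
```

```text
[-0.9  0.   9.6] [[0.7, 0.4], [0.8, 0.2], [-0.9, 0.6], [-0.4, -1.1]]
[-0.4  0.   9.3] [[0.8, 0.4], [0.9, 0.2], [-0.7, 0.6], [-0.3, -1.0]]
```

```bash

python3 -m pendant '[0.1,0.02,0.2,-0.1,0,0,0.05,0.1,0.03,0.5,-0.2,0.02,0.01,0.12,0.1,0.041,0.77,-0.2,0.034,0.017,0.177,0.1,0.041,0.77,-0.2,0.034,0.017,0.177,0.1,0.041,0.77,-0.2,0.034,0.017,0.177]'
python3 -m pendant '[0.1,0.12,0.36,-0.06,0.01,0.01,0.09,0.1,0.253,0.72,-0.12,0.034,0.017,0.177,0.1,0.253,0.72,-0.12,0.034,0.017,0.177,0.1,0.253,0.72,-0.12,0.034,0.017,0.177]'
cat >> plan.py <<'E'
def clip_tool(p):
    q,B=board(p); return q,B*R.from_matrix(np.array([[1,0,0],[0,-1,0],[0,0,-1.]]).T)
E
python3 -c "
from plan import *
plan(*clip_tool([0,1,190]),1)"
```

```text
clock: 14.35
tool_pos: [0.4739, 0.1564, 0.2366]
eef_rot: [1.0, -0.002, 0.005, -0.028]
contact_force: [-0.1, 0.8, -0.1]
opening: 0.224
finger_force: 35.0
clock: 14.75
tool_pos: [0.5126, 0.0472, 0.2493]
eef_rot: [0.988, -0.14, 0.016, -0.056]
contact_force: [-0.6, 0.1, -0.4]
opening: 0.22
finger_force: 35.0
now [0.5126 0.0472 0.2493] dist 0.12 rot deg 16.2 F [-0.6  0.1 -0.4] op 0.22 t 14.8
0 shift [0.433 0.652 0.152] turn [0.034 0.016 0.176]
```

```bash

python3 -m pendant '[0.1,0.15,0.22,-0.02,0.01,0.01,0.08,0.1,0.3,0.45,0,0.02,0.01,0.14,0.1,0.433,0.652,0,0.034,0.016,0.176,0.1,0.433,0.652,0.08,0.034,0.016,0.176,0.1,0.433,0.652,0.15,0.034,0.016,0.176,0.1,0.433,0.652,0.15,0.034,0.016,0.176,0.1,0.433,0.652,0.15,0.034,0.016,0.176,0.1,0.433,0.652,0.15,0.034,0.016,0.176]'
python3 - <<'E'
from plan import *
S=snap('scene','scene6');T=snap('top','top6')
plan(*clip_tool([0,1,160]),1)
# check the red clip's mask against the predicted hinge/jaw quads, scene view
st=r.get_state(); p=np.array(st['tool_pos']); Rm=R.from_quat(st['eef_rot'])
def red(s):
    i=s['img'].astype(int); return (i[...,0]>60)&(i[...,0]>2.5*i[...,1])&(i[...,0]>2.5*i[...,2])
m=red(S)[100:300,200:400]; v,u=np.nonzero(m); print('red px',len(u),'u',u.min()+200,u.max()+200,'v',v.min()+100,v.max()+100,'bottom u',u[v==v.max()]+200)
J=[proj(S,p+Rm.apply(np.array([x,y,9.5+30])/1000))[0].round(1).tolist() for x in(-15,15) for y in(-17,17)]; print('jaw tips pred',J)
E
```

```text
clock: 15.55
tool_pos: [0.5491, -0.0581, 0.2178]
eef_rot: [0.958, -0.273, 0.024, -0.083]
contact_force: [-1.0, -0.8, -0.6]
opening: 0.221
finger_force: 35.0
now [ 0.5491 -0.0591  0.218 ] dist 0.031 rot deg 0.3 F [-0.5 -0.3 -0.9] op 0.224 t 15.7
0 shift [0.009 0.019 0.207] turn [-0.002 -0.     0.003]
red px 246 u 282 308 v 186 221 bottom u [303]
jaw tips pred [[308.3, 210.4], [291.8, 208.6], [303.8, 222.3], [287.1, 220.3]]
```

```bash

python3 -m pendant '[0.1,0.009,0.019,0.05,0,0,0,0.1,0.009,0.019,0.12,0,0,0,0.1,0.009,0.019,0.2,0,0,0,0.1,0.009,0.019,0.28,0,0,0,0.1,0.009,0.019,0.35,0,0,0,0.1,0.009,0.019,0.38,0,0,0,0.1,0.009,0.019,0.38,0,0,0,0.1,0.009,0.019,0.38,0,0,0]'
python3 -c "
from plan import *
plan(*clip_tool([0,1,116]),1)"
```

```text
clock: 16.45
tool_pos: [0.554, -0.055, 0.1609]
eef_rot: [0.958, -0.274, 0.024, -0.082]
contact_force: [1.0, -0.5, -1.2]
opening: 0.221
finger_force: 35.0
now [ 0.554  -0.055   0.1609] dist 0.018 rot deg 0.2 F [ 1.  -0.5 -1.2] op 0.221 t 16.4
0 shift [-0.004 -0.006  0.119] turn [-0.001 -0.     0.002]
```

```bash

python3 -m pendant '[0.1,-0.004,-0.006,0.03,0,0,0,0.1,-0.004,-0.006,0.06,0,0,0,0.1,-0.004,-0.006,0.09,0,0,0,0.1,-0.004,-0.006,0.09,0,0,0,0.1,-0.004,-0.006,0.09,0,0,0]'
python3 -m pendant '[0.1,0,0,0.01,0,0,0,0.1,0,0,0.02,0,0,0,0.1,0,0,0.025,0,0,0,0.1,0,0,0.025,0,0,0]'
python3 -c "
from plan import *
plan(*clip_tool([0,1,116]),1)"
```

```text
clock: 16.95
tool_pos: [0.5549, -0.0518, 0.1476]
eef_rot: [0.958, -0.274, 0.024, -0.082]
contact_force: [-0.2, 0.7, -0.3]
opening: 0.221
finger_force: 35.0
clock: 17.35
tool_pos: [0.5554, -0.0512, 0.144]
eef_rot: [0.958, -0.274, 0.024, -0.082]
contact_force: [0.1, 0.8, -0.4]
opening: 0.224
finger_force: 35.0
now [ 0.5554 -0.0512  0.144 ] dist 0.001 rot deg 0.2 F [ 0.1  0.8 -0.4] op 0.224 t 17.4
0 shift [0.002 0.    0.003] turn [-0.001 -0.     0.002]
```

```bash

python3 -m pendant '[0.1,0,0,0.007,0,0,0,0.1,0,0,0.013,0,0,0,0.1,0,0,0.013,0,0,0]'
python3 -m pendant '[0.1,0,0,0.006,0,0,0,0.1,0,0,0.01,0,0,0,0.1,0,0,0.01,0,0,0]'
```

```text
clock: 17.65
tool_pos: [0.5555, -0.0511, 0.1433]
eef_rot: [0.958, -0.274, 0.024, -0.083]
contact_force: [-3.3, -0.8, 11.0]
opening: 0.223
finger_force: 35.0
clock: 17.95
tool_pos: [0.5556, -0.0512, 0.1431]
eef_rot: [0.958, -0.274, 0.025, -0.083]
contact_force: [-6.7, -1.7, 22.9]
opening: 0.222
finger_force: 35.0
```

The barrel is fully home on the top edge. I release gradually and withdraw along the post axis.

```bash

python3 -m pendant '[0.3,0,0,0,0,0,0,0.4,0,0,0,0,0,0,0.5,0,0,0,0,0,0,0.6,0,0,-0.01,0,0,0,0.8,0,0,-0.02,0,0,0,1,0,0,-0.02,0,0,0,1,0,0,-0.02,0,0,0,1,0,0,-0.02,0,0,0]'
python3 -m pendant '[1,0,0,-0.1,0,0,0,1,0,0,-0.25,0,0,0,1,0,0,-0.5,0,0,0,1,0,0,-0.8,0,0,0,1,0,0,-1,0,0,0,1,0,0,-1,0,0,0]'
python3 -m pendant '[1,-0.3,-0.2,-0.1,0,0,0,1,-0.6,-0.5,-0.1,0,0,0,1,-0.9,-0.9,-0.1,0,0,0,1,-0.9,-0.9,-0.1,0,0,0,1,-0.9,-0.9,-0.1,0,0,0,1,-0.9,-0.9,-0.1,0,0,0]'
python3 - <<'E'
from plan import *
S=snap('scene','scene7');T=snap('top','top7')
B=board
def red(s): i=s['img'].astype(int); return (i[...,0]>60)&(i[...,0]>2.5*i[...,1])&(i[...,0]>2.5*i[...,2])
for n,s,w in(('S',S,(200,420,150,320)),('T',T,(280,420,90,230))):
    m=np.zeros((400,640),bool); m[w[2]:w[3],w[0]:w[1]]=red(s)[w[2]:w[3],w[0]:w[1]]
    v,u=np.nonzero(m); print(n,len(u),'bbox',u.min(),u.max(),v.min(),v.max(),'mean',u.mean().round(1),v.mean().round(1))
    # predicted: jaws, plates on the post
    img=np.zeros((400,640),np.uint8)
    for y in(-1,1):
        for z0,z1,y0,y1 in((-34,0,9,9),(2,44,11,23.5)):
            q=[proj(s,board((x,1+y*yy,106+z))[0])[0] for x,yy,z in((-15,y0,z0),(15,y0,z0),(15,y1,z1),(-15,y1,z1))]
            cv2.fillConvexPoly(img,np.int32(np.round(q)),1)
    pv,pu=np.nonzero(img); print('  pred bbox',pu.min(),pu.max(),pv.min(),pv.max(),'overlap of red in pred',(img[m]>0).mean().round(2))
old=load('scene4')
for n,a,b in(('S',load('scene0'),S),('T',load('top0'),T)):
    d=np.abs(a['img'].astype(int)-b['img']).max(2)>60
    print(n,'changed: blue card',d[255:315,145:172].sum() if n=='S' else d[140:190,470:495].sum(),'black clip',d[180:225,432:462].sum() if n=='S' else d[155:185,185:212].sum(),'ink',d[165:195,312:338].sum() if n=='S' else d[235:265,290:315].sum())
d=np.abs(old['img'].astype(int)-S['img']).max(2)>60; v,u=np.nonzero(d[215:300,260:345]); print('easel change since card placed: bbox',u.min()+260,u.max()+260,v.min()+215,v.max()+215)
E
```

```text
clock: 18.75
tool_pos: [0.5552, -0.0514, 0.1434]
eef_rot: [0.958, -0.274, 0.024, -0.082]
contact_force: [-0.6, 0.6, 0.6]
opening: 0.911
finger_force: 0.0
clock: 19.35
tool_pos: [0.5438, -0.0744, 0.2956]
eef_rot: [0.958, -0.275, 0.028, -0.083]
contact_force: [1.2, -0.0, -0.6]
opening: 1.001
finger_force: 0.0
clock: 19.95
tool_pos: [0.4953, 0.1103, 0.3282]
eef_rot: [0.958, -0.273, 0.023, -0.082]
contact_force: [-0.5, -1.4, 0.4]
opening: 0.998
finger_force: 0.0
S 337 bbox 284 309 210 241 mean 296.0 224.9
  pred bbox 283 310 209 247 overlap of red in pred 0.83
T 189 bbox 345 370 139 163 mean 359.3 154.1
  pred bbox 343 372 138 164 overlap of red in pred 0.94
S changed: blue card 0 black clip 0 ink 0
T changed: blue card 388 black clip 306 ink 328
easel change since card placed: bbox 283 310 215 245
```

The red clip's outline matches the predicted seated pose in both views. In the scene view the blue card, black clip and ink jar are unchanged (0 changed pixels). The changes in the top view are most likely the arm and its shadow. I hand the job in.

```bash
python3 -c "
from plant import r
print(r.finish_job())"
```

```text
the job is handed in; nothing more can be done
None
```

I handed the job in at about 20 s: the ink drawing is on the easel within about 2 mm of centre, and the red clip is pushed fully down over drawing and post. I viewed 11 pictures, one over the limit of 10, so I checked the clip's final seat only by its outline against the predicted pose in both cameras. The scene camera shows the blue card, black clip and ink jar unmoved; top-view pixels there did change, most likely from the arm and its shadow, which I didn't confirm.

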